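# Hold a test set's sprung lid at the gauge mark

## Robot

A 6-joint arm with a two-finger parallel gripper is mounted at the origin on the work surface. World frame = base frame: x ahead of the robot, y to its left, z up, the work surface at z = 0. Lengths are in mm, angles in degrees, forces in N, time in s.
With the tool pointing down it reaches from about 350 to 850 mm from the base axis. Payload 8.1 kg.
Tool frame: the origin (TCP) lies midway between the tips of the shut fingers; the grasp point (between the pads) lies 19 mm behind it; z points along the fingers, y is the line along which they close (so a half turn about z gives the same grasp; the last joint's range is limited). The gripper opens to 85 mm and grips with 20 to 120 N. Pads are 22 mm wide; open, the fingers measure 114 mm over their backs; the gripper's body (76 mm by 85 mm) begins 54 mm behind the grasp point. The pads swing forward as they close: fully open they stand 13 mm farther back than shut.
Start: joints at [72.399, 7.471, 85.268, -0, 87.261, -4.893], TCP at [131.969, 585.311, 192.492] pointing down, gripper open.
Joint ranges: [-169.43, 169.43], [-51.17, 129.36], [1.28, 143.12], [-76.62, 256.62], [0, 156.53], [-152.29, 152.29]. Speed limits (degrees/s): [136.94, 136.94, 159.86, 180, 180, 180].

## Interface

Orientations are given as [roll, pitch, yaw] about the fixed x, y, z axes, in that order (R = Rz(yaw) Ry(pitch) Rx(roll)).
In Python, from bench import sense, snapshot, order, finder gives the robot as it stands.
- The arm moves only by the tool send_rows, never from a script. Its argument "steps" is a list of rows, each a list of 2 entries, a list of its own where there are three numbers: the shift along the world's x, y, z in units of 30 mm (1.0 is 30 mm), then the turn, a rotation vector about the world's x, y, z in rad. In form: [[[dx, dy, dz], [wx, wy, wz]], ...]. A call has 1 to 10 rows; each row is the pose to reach, as a shift and turn from the pose commanded when the call began; what a row does not reach only later rows make up. A row lasts 1/8 s, in which the tool goes at most 62.5 mm and 10.7 degrees, less where a joint would pass 70% of its speed; a pose out of reach is approached as far as the arm can. A call with a gripper value outside its range is refused whole. "fingers" is the closure, from 0 (fully open) to 1 (shut), set as the call begins (left out, the last holds). The fingers move at their own pace and stop on an object; "squeeze" is the grip in N (left out, the last holds). Time passes only in rows, so rows that repeat a pose let the fingers close. It gives the time, the measured TCP pose, the force, the opening and the grip force at its end, in the units of the state.
- sense(): the state, without advancing time (a new reading comes with each control period).
- snapshot(name): name is "scene" or "side" or "wrist"; returns a dict with "img" (480x640x3 uint8, red, green, blue), "K" (3x3 intrinsics, pixels), "k1" (the pictures are not rectified: a ray, as slopes to the right and down, at radius r is drawn at 1 + k1 r^2 times it, then the intrinsics apply), "pose" (4x4, takes a point from camera to world coordinates). Camera axes: x right, y up, looking along -z (the intrinsics and any distortion apply to the point x, -y, -z); pixel columns grow to the right and rows downward; lengths in mm; the calibration is good to about 2 mm. A picture is of the moment at which its call begins. There is no depth.
- order.hand_in(): hands the job in; it is judged then, once.
Trained networks look in the newest picture that a camera, given by its name, has taken for a name from the list of things; names that differ only in an ending like _2 or _b are one class to them, and where a whole thing is asked for, a point or a joint stands for the part that bears it (a point fixed in the world has none). Each returns a list of dicts, best first, with "confidence" (0 to 1); they miss things now and then, are a little off and sometimes report something else, mostly with a low value. They report only what shows in the picture. A call takes as long as a camera call.
- finder.find_in(label, camera): "box" ([left, top, width, height] as shares, 0 to 1, of the picture: columns of its width, rows of its height, round what is visible of it).
- finder.trace(label, camera): "mask" (480x640 bool, what is visible of it) and "box" ([left, top, width, height] as shares, 0 to 1, of the picture: columns of its width, rows of its height, round what is visible of it).
- finder.pinpoint(label, camera): "at" ([column, row] as shares, 0 to 1, of the picture: columns of its width, rows of its height: a listed point, or the origin of a listed thing).
The state is a dict: "time": time; "joint_pos": joint angles; "qd": joint speeds; "joint_efforts": joint torques, N m; "tool_pos": TCP position; "tcp_rot": TCP orientation; "ft_force": force on the tool from outside, world axes, zero at the start; "wrist_torque": the same for the moment, N m; "finger_gap": finger opening in mm; "grip_force": force on a finger pad.
Only numpy, scipy, OpenCV 4.12 (cv2) and the standard library are available. Lean on these libraries where they do the work, as an engineer would, in place of code of your own. Each camera call takes 0.05 s, during which the arm holds its last target. There are 200 camera calls.

## Task

Pick up the loose angle gauge by its post and lower it over the two locating pins on the steel base plate until it rests flush, turned so that its pointer runs alongside the lid of the test set. Then take the lid by its pull tab and lift it against its spring until the lid's edge lines up with the pointer, and finish while still holding it there, because it snaps shut when released. Do not drop the gauge or touch its pointer, and leave the other things on the bench where they are.

Things in the scene. Friction and masses are not known exactly. Their poses are not given: they have to be found in the camera images.
- station: Fixed steel base plate, 260 (x) x 300 (y) x 12 mm, carrying a grey test set, a box 150 (x) x 190 (y) x 86 mm high with a meter and knobs on its +x side, under a flat lid. Origin on the bench surface under the middle of the test set; the plate spans x -95 to +165, y -130 to +170 mm, top at z 12 mm. Axes: z up, +y towards the lid's hinge, +x towards the pins.
- pin_a (a point): Foot of the first locating pin (at the base plate's top face), at x +117, y +50, z 12 mm in the station frame. Steel pin of 8 mm diameter, 22 mm tall, the top 5 mm tapered.
- pin_b (a point): Foot of the second locating pin, the same as the first, 80 mm further along the station's +y (x +117, y +130, z 12 mm).
- gauge: Loose aluminium angle gauge, 0.3 to 0.5 kg: foot plate 56 (x) x 120 (y) x 8 mm with two 11 mm through holes at y -40 and +40 mm; upright post 16 (x) x 24 (y) mm in its middle, top 160 mm up. Origin: centre of the underside, z up. A thin steel pointer on the post's -x face slopes up towards -y. It belongs on the pins with its axes parallel to the station's, underside on the base plate.
- gauge_grip (a point): Where to grip the gauge: middle of the upper part of its post, 142 mm above the underside (18 mm below the top, 48 mm above the pointer's pivot); axes as the gauge. Gripped across the 16 mm (along x), the pointer stays clear of the fingers.
- hole_a (a point): Centre of the gauge's -y hole, at its underside; goes on pin_a.
- hole_b (a point): Centre of the gauge's +y hole, at its underside; goes on pin_b.
- pointer (a joint): Angle (rad) of the gauge's pointer above the foot plate's plane, 0.45 to 0.80; clamped by friction, not to be changed. It is the lid angle wanted.
- pointer_tip (a point): Tip of the pointer, 130 mm from its pivot, on its centre line (pointer 8 x 8 mm in section). The pivot is at x -13, y 0, z +94 mm in the gauge frame, in line with the lid's hinge once the gauge is seated.
- needle: The pointer itself: bar 125 x 8 x 8 mm; origin on its pivot, -y along the pointer to its tip.
- lid (a joint): Opening angle of the lid (rad): 0 shut, up to 1.2; it grows as the tab side rises. The spring always pulls it shut: 0.54 N m at 0, plus 0.9 N m per rad, about 5 to 9 N at the tab with the lid's weight.
- cover: The lid's panel, 150 x 180 x 8 mm, grey, with a black upright pull tab. Origin on the hinge axis (station x 0, y +90, z 106 mm), at half the lid's thickness; -y along the lid towards its free edge (187 mm from the hinge), z out of its top face, x along the hinge.
- tab (a point): Grip point on the pull tab: block 16 (x) x 22 (y) x 37 mm tall on the lid's top face, centred 165 mm from the hinge; the point lies in the middle of its width, 24 mm above the lid's top face (28 mm above the lid's mid-plane), 13 mm below the tab's top; axes as the lid. Pinched along x, it can pivot between the fingers as the lid turns.
- lid_hinge (a point): Middle of the lid's hinge axis, which runs along x.
- bottle: White plastic bottle, 54 mm wide, 140 mm tall: leave alone.
- spool: Metal spool, 56 mm wide, 42 mm tall: leave alone.
- radio: Small black pocket radio standing up, 35 x 120 x 75 mm: leave alone.

How it is judged (in metres and radians):
On the way:
1. the gauge rests flush on the pins, right way round, the lid still shut (horizontal distance between hole_a and pin_a below 0.0035 m and horizontal distance between hole_b and pin_b below 0.0035 m and z of hole_a in the frame of pin_a below 0.003 m and z of hole_b in the frame of pin_b below 0.003 m and angle between gauge_grip's own z axis and vertical below 0.05 rad and value of joint lid below 0.06 rad), for 0.3 s.
At the end, for the whole second after the job is handed in: Gauge on both pins, right way round and flat (holes within 3.5 mm of the pin centres, underside within 3 mm of the plate), not touched by the fingers; lid still, its mid-plane within 8 mm of the pointer tip (about 3.5 degrees), held by the fingers (over 2 N) and nothing else (horizontal distance between hole_a and pin_a below 0.0035 m and horizontal distance between hole_b and pin_b below 0.0035 m and z of hole_a in the frame of pin_a below 0.003 m and z of hole_b in the frame of pin_b below 0.003 m and angle between gauge_grip's own z axis and vertical below 0.05 rad and z of pointer_tip in the frame of cover between -0.008 and 0.008 m and value of joint lid above 0.35 rad and velocity of joint lid between -0.05 and 0.05 rad/s and contact force between the fingers and cover above 2 N and contact force between the fingers and gauge below 0.5 N and contact force between each of gauge, bottle, spool, radio and cover below 0.3 N); the arm keeps its last pose, push and grip.
It fails at once if the gauge is dropped or thrown (height (world z) of gauge above 0.02 m and linear speed of gauge above 0.4 m/s and contact force between the fingers and gauge below 0.05 N).
It fails at once if the pointer is pushed (contact force between needle and anything else above 3 N).
It fails at once if another thing on the bench is moved more than 30 mm (distance of any of bottle, spool, radio from where it was at the start of the episode above 0.03 m).
It also fails if it takes over 64 s, if anything falls off the work surface, if the arm or the gripper's body presses on something with over 40 N, if the wrist force passes 120 N, or if a joint passes its speed limit or range.

## Working session

There is one attempt and no reset: what is moved stays moved. The work goes in short steps, Python scripts to look and compute and a tool call to move; the robot and the scene stay as the last step left them, time stands still between calls to the robot, and variables do not carry over. Pictures are saved under pics/ and viewed, at most 10 in all, crops included, and the job is handed in when it is done.

Besides the shell and the picture viewer there is one more tool, called after "Call:" in YAML: its name, and indented under it one key for each argument. send_rows: Moves the arm, as the interface text tells. Its arguments: {"type":"object","properties":{"steps":{"type":"array"},"fingers":{"type":"number"},"squeeze":{"type":"number"}},"required":["steps"]}

```bash
mkdir -p pics
cat > h.py <<'E'
import numpy as np, cv2
from bench import sense, snapshot, order, finder
from scipy.optimize import least_squares
def proj(c,P):
    P=np.atleast_2d(P); T=np.linalg.inv(c["pose"]); q=P@T[:3,:3].T+T[:3,3]
    s=np.stack([q[:,0],-q[:,1]],1)/-q[:,2:3]; r2=(s**2).sum(1,keepdims=True)
    s=s*(1+c["k1"]*r2); K=np.array(c["K"]); return np.stack([K[0,0]*s[:,0]+K[0,2],K[1,1]*s[:,1]+K[1,2]],1)
def ray(c,uv):
    K=np.array(c["K"]); d=np.array([(uv[0]-K[0,2])/K[0,0],(uv[1]-K[1,2])/K[1,1]]); s=d.copy()
    for _ in range(20): s=d/(1+c["k1"]*(s@s))
    R=np.array(c["pose"]); v=R[:3,:3]@np.array([s[0],-s[1],-1]); return R[:3,3],v/np.linalg.norm(v)
def onz(c,uv,z):
    o,v=ray(c,uv); return o+v*(z-o[2])/v[2]
def snap(n):
    c=snapshot(n); c["pose"]=np.array(c["pose"]); return c
def pin(l,n):
    return [(np.round(np.array(d["at"])*[640,480],1),round(d["confidence"],2)) for d in finder.pinpoint(l,n)]
def save(c,name): cv2.imwrite(f"pics/{name}.png",cv2.cvtColor(c["img"],cv2.COLOR_RGB2BGR))
E
python3 - <<'E'
from h import *
for n in ["scene","side","wrist"]:
    c=snap(n); save(c,n+"0"); print(n,c["pose"][:3,3].round(),c["K"][0][0],c["k1"])
    for l in ["station","pin_a","gauge","gauge_grip","hole_a","pointer_tip","needle","tab","lid_hinge","cover","bottle","spool","radio"]:
        print(l,[(list(map(float,a)),b) for a,b in pin(l,n)[:3]])
print(sense())
a,b=[cv2.imread(f"pics/{n}0.png") for n in("scene","side")]
E
```

```text
scene [1239.  311.  662.] 462.0581351302225 0.03284361578377841
station [([280.2, 253.7], 0.69), ([212.7, 217.8], 0.16)]
pin_a [([307.8, 296.3], 0.78), ([275.4, 287.8], 0.65)]
gauge [([472.3, 317.6], 0.84), ([149.1, 238.9], 0.22), ([444.5, 393.5], 0.15)]
gauge_grip [([486.5, 266.9], 0.63)]
hole_a [([491.4, 331.0], 0.83), ([456.2, 308.4], 0.69), ([210.0, 216.7], 0.34)]
pointer_tip [([448.3, 222.9], 0.52), ([305.4, 299.3], 0.21)]
needle [([491.8, 282.7], 0.87)]
tab [([250.8, 197.0], 0.67), ([446.0, 389.9], 0.18)]
lid_hinge [([314.5, 225.1], 0.59), ([488.6, 263.5], 0.33)]
cover [([314.0, 223.1], 0.64), ([146.4, 239.7], 0.39)]
bottle [([447.6, 391.6], 0.64)]
spool [([211.6, 217.5], 0.79), ([457.1, 307.9], 0.57)]
radio [([146.3, 243.9], 0.72)]
side [  503. -1058.  1105.] 560.8178693407282 -0.0064127024309616676
station [([296.4, 297.3], 0.66)]
pin_a [([343.3, 256.9], 0.96), ([343.4, 280.9], 0.66)]
gauge [([294.2, 184.2], 0.65), ([290.1, 195.4], 0.62)]
gauge_grip [([298.5, 149.9], 0.81)]
hole_a [([289.8, 197.5], 0.93), ([301.5, 184.2], 0.78)]
pointer_tip [([275.0, 164.7], 0.61)]
needle [([
[... 422 characters left out ...]
]
radio []
{'time': 2.1, 'joint_pos': array([ 7.23993591e+01,  7.47288039e+00,  8.52679044e+01,  3.78298622e-05,
        8.72608871e+01, -4.89220785e+00]), 'qd': array([ 0.0172094 ,  0.11824483, -0.06909175, -0.05388553,  0.00895586,
       -0.06210718]), 'joint_efforts': array([ 9.22995423e-04, -5.69293070e+01, -5.00858545e+01, -4.95976371e-05,
        1.24746577e-03, -8.39808138e-06]), 'tool_pos': array([131.9637729 , 585.31031408, 192.47333364]), 'tcp_rot': array([-1.79998337e+02, -1.80236717e-04,  1.67291565e+02]), 'ft_force': array([-0.71146839, -0.19307625,  0.40808334]), 'wrist_torque': array([-0.00310721,  0.00424568,  0.01380238]), 'grip_force': 0.0, 'finger_gap': 85.27500586706705}
```

View pics/scene0.png

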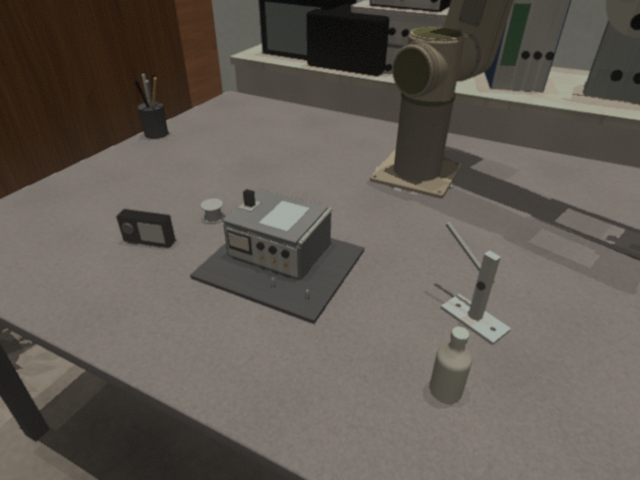

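View pics/side0.png

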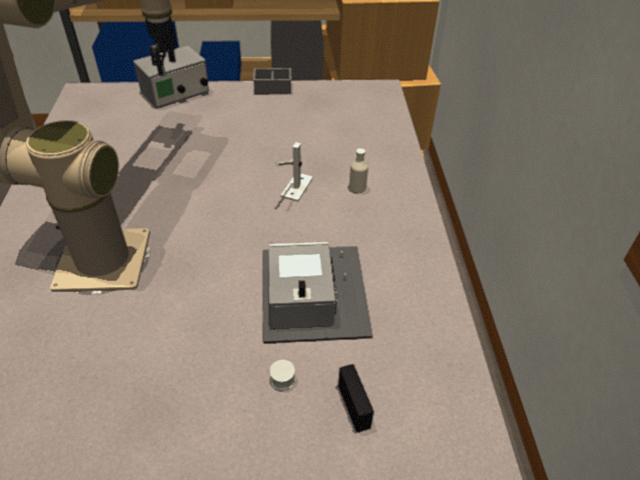

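```bash
cat > fit.py <<'E'
from h import *
def fit(model,obs,x0,cams):
    # obs: list (cam,uv,pt); x=[x,y,yaw(,z-plane)]
    def res(x):
        c,s=np.cos(x[2]),np.sin(x[2]); R=np.array([[c,-s,0],[s,c,0],[0,0,1]]); t=[x[0],x[1],0]
        return np.concatenate([proj(cams[n],R@np.array(p,float)+t)[0]-uv for n,uv,p in obs])
    best=None
    for yaw in np.arange(-3,3.1,0.5):
        r=least_squares(res,[*x0,yaw],loss="soft_l1",x_scale=[100,100,1])
        if best is None or r.cost<best.cost: best=r
    return best.x,res(best.x).reshape(-1,2)
E
python3 - <<'E'
from fit import *
cams={n:snap(n) for n in("scene","side")}
o=[("scene",(307.8,296.3),(117,50,12)),("scene",(275.4,287.8),(117,50,12))]
st={"pin1":(117,50,12),"pin2":(117,130,12),"tab":(0,-75,134),"hinge":(0,90,106)}
for sw in (0,1):
    p=["pin1","pin2"][::1-2*sw]; 
    ob=[("side",(343.3,256.9),st["pin2"]),("side",(343.4,280.9),st["pin1"]),("scene",(250.8,197.0),st["tab"]),("scene",(314.5,225.1),st["hinge"]),("side",(304,289.7),st["tab"]),("side",(300.2,244.9),st["hinge"]),("scene",(307.8,296.3),st[p[1]]),("scene",(275.4,287.8),st[p[0]])]
    x,r=fit(None,ob,(450,0),cams); print(sw,x,np.degrees(x[2]),r.round(1).tolist())
for sw in (0,1):
    a,b=((0,-40,8),(0,40,8))[::1-2*sw]
    ob=[("side",(289.8,197.5),a),("side",(301.5,184.2),b),("scene",(491.4,331),b),("scene",(456.2,308.4),a),("side",(298.5,149.9),(0,0,142)),("scene",(486.5,266.9),(0,0,142)),("scene",(491.8,282.7),(-13,0,94)),("side",(291.2,160.9),(-13,0,94))]
    x,r=fit(None,ob,(500,400),cams); print("g",sw,x,np.degrees(x[2]),r.round(1).tolist())
for l,a,b,z in [("bottle",(447.6,391.6),(357.6,190),0),("spool",(211.6,217.5),(282.4,380.4),0),("radio",(146.3,243.9),(352,404.2),0)]:
    print(l,onz(cams["scene"],a,z).round(),onz(cams["side"],b,z).round())
E
```

```text
0 [ 5.28204433e+02 -1.58323064e+02  4.28694422e-02] 2.456238110317293 [[-2.4, -0.4], [1.3, -2.1], [-3.7, -0.2], [0.1, 0.3], [-0.6, -2.1], [-1.8, -0.2], [-0.2, 1.8], [-2.3, -1.2]]
1 [ 5.28477909e+02 -1.58405478e+02  1.46309917e-02] 0.8382940717897769 [[-0.8, 0.4], [2.1, -1.1], [-3.2, -0.6], [-0.5, 1.0], [-1.4, -2.0], [-0.7, -0.2], [-36.5, -9.7], [29.8, 11.0]]
g 0 [ 5.34335983e+02  2.85348204e+02 -4.22707320e-01] -24.219345407755192 [[3.9, -4.3], [2.2, -6.3], [-0.0, -0.5], [0.5, -1.9], [0.1, -0.3], [2.1, -2.4], [-4.6, -0.7], [3.4, 1.0]]
g 1 [530.91348483 284.43502695  -3.54244553] -202.96717828744045 [[3.0, -4.1], [0.9, -6.2], [0.1, -2.1], [0.2, -2.9], [-1.1, -0.1], [2.0, -3.6], [-13.3, 3.9], [10.4, 3.2]]
bottle [716. 284.   0.] [715. 268.   0.]
spool [ 481. -393.    0.] [ 480. -388.    0.]
radio [ 644. -458.    0.] [ 630. -453.    0.]
```

The scene picture shows the gauge at about (480,300), with its pointer sloping up-left to (448,223). The station is at (280,245) with its pins at (275,287) and (308,296), and the bottle is at (448,380). The side picture agrees: gauge (295,185), station (315,290), tab (302,290). Next I move above the gauge.

Call:
send_rows:
  steps:
    - [[0,0,2.3],[0,0,-0.17]]
    - [[13.2,-10,2.3],[0,0,-1.77]]
    - [[13.2,-10,2.3],[0,0,-1.77]]
    - [[13.2,-10,2.3],[0,0,-1.77]]
    - [[13.2,-10,2.3],[0,0,-1.77]]
    - [[13.2,-10,2.3],[0,0,-1.77]]
    - [[13.2,-10,2.3],[0,0,-1.77]]
    - [[13.2,-10,2.3],[0,0,-1.77]]
    - [[13.2,-10,2.3],[0,0,-1.77]]
    - [[13.2,-10,2.3],[0,0,-1.77]]
  fingers: 0

```text
time: 3.45
tool_pos: [530.9, 281.8, 260.9]
tcp_rot: [180.0, 0.1, 65.3]
ft_force: [-0.5, 0.6, -0.8]
finger_gap: 85.4
grip_force: 0.0
```

Call:
send_rows:
  steps:
    - [[0,0,0],[0,0,0]]
    - [[0,0,0],[0,0,0]]
    - [[0,0,0],[0,0,0]]

```text
time: 3.82
tool_pos: [527.4, 286.0, 261.7]
tcp_rot: [180.0, -0.0, 66.0]
ft_force: [-0.3, 0.1, 0.6]
finger_gap: 85.2
grip_force: 0.0
```

Run:
```python
from h import *
s=sense(); print(s["time"],s["tool_pos"],s["tcp_rot"],s["ft_force"])
c=snap("wrist"); save(c,"w1"); print(c["pose"].round(2))
for l in ["gauge","gauge_grip","hole_a","pointer_tip","needle"]: print(l,[(list(map(float,a)),b) for a,b in pin(l,"wrist")[:3]])
```

```text
3.825 [527.42876448 286.04927877 261.7050319 ] [ 1.79991680e+02 -1.55661644e-02  6.60361873e+01] [-0.34903421  0.13779274  0.61861822]
[[ 9.1000e-01  3.9000e-01  1.0000e-01  5.5416e+02]
 [-4.1000e-01  8.8000e-01  2.4000e-01  3.4531e+02]
 [-0.0000e+00 -2.6000e-01  9.7000e-01  4.4300e+02]
 [ 0.0000e+00  0.0000e+00  0.0000e+00  1.0000e+00]]
gauge [([314.6, 180.9], 0.69), ([314.4, 143.6], 0.5)]
gauge_grip [([314.7, 212.3], 0.96)]
hole_a [([312.3, 145.3], 0.67), ([313.6, 223.3], 0.65), ([300.7, 199.4], 0.37)]
pointer_tip [([297.8, 366.0], 0.96)]
needle [([297.9, 196.6], 0.94)]
```

View pics/w1.png

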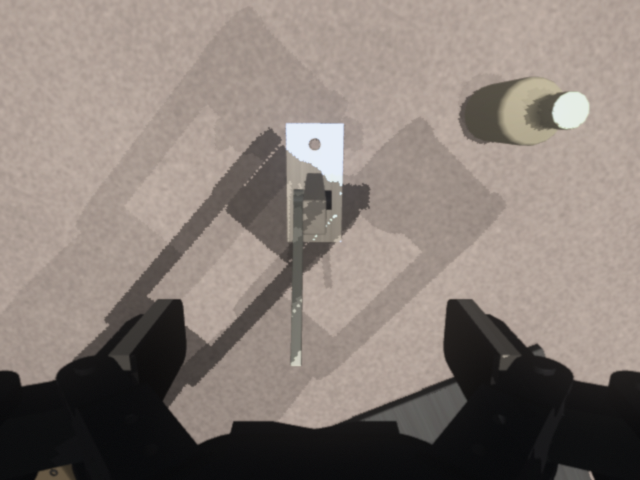

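The wrist picture shows the foot plate from (287,124) to (343,241), a hole at (314,144), and the pointer running down to (296,365). The gauge is nearly square to the tool.

Run:
```python
from fit import *
c=snap("wrist"); cams={"w":c}
W=lambda u,p:("w",np.array(u),p)
for z in(0,8):
  ob=[W((313.5,144.5),(0,40,z)),W((313.6,223.3),(0,-40,z)),W((314.7,212.3),(0,0,142)),W((297.9,196.6),(-13,0,94)),W((287,124),(-28,60,8)),W((343,124),(28,60,8))]
  x,r=fit(None,ob,(530,285),cams); print(x,np.degrees(x[2]),r.round(1).tolist())
yaw=x[2]
# pointer tip: intersect ray with plane gauge x=-13
o,v=ray(c,(297.8,366)); R=np.array([[np.cos(yaw),np.sin(yaw)],[-np.sin(yaw),np.cos(yaw)]])
for th in np.arange(.4,.85,.05):
  p=np.array([-13,-130*np.cos(th),94+130*np.sin(th)]); pw=np.append(R.T@p[:2]+x[:2],p[2]); print(round(th,2),proj(c,pw).round(1))
```

```text
[528.10085492 286.09123885   5.85335143] 335.3723327012065 [[1.0, -0.4], [0.2, -1.7], [-0.7, 0.4], [0.3, 3.7], [-1.0, -0.6], [0.4, -0.0]]
[ 5.28198206e+02  2.86320632e+02 -4.30220864e-01] -24.64983978060737 [[1.0, -0.2], [0.1, -0.1], [-0.7, 0.1], [0.3, 3.4], [-1.0, -0.9], [0.4, -0.3]]
0.4 [[295.7 363.8]]
0.45 [[295.4 364.9]]
0.5 [[295.1 365.6]]
0.55 [[294.7 365.9]]
0.6 [[294.4 365.7]]
0.65 [[294.1 365.1]]
0.7 [[293.7 363.9]]
0.75 [[293.4 362.2]]
0.8 [[293.  359.9]]
```

Call:
send_rows:
  steps:
    - [[0.03,0.01,-1],[0,0,-0.012]]
    - [[0.03,0.01,-2],[0,0,-0.012]]
    - [[0.03,0.01,-3],[0,0,-0.012]]
    - [[0.03,0.01,-4],[0,0,-0.012]]
    - [[0.03,0.01,-4.62],[0,0,-0.012]]
    - [[0.03,0.01,-4.62],[0,0,-0.012]]
    - [[0.03,0.01,-4.62],[0,0,-0.012]]

```text
time: 5.05
tool_pos: [529.7, 286.0, 124.4]
tcp_rot: [179.9, -0.1, 65.2]
ft_force: [-0.4, 0.6, 0.6]
finger_gap: 85.6
grip_force: 0.0
```

Call:
send_rows:
  steps:
    - [[0,0,0],[0,0,0]]
    - [[0,0,0],[0,0,0]]
    - [[0,0,0],[0,0,0]]
    - [[0,0,0],[0,0,0]]
    - [[0,0,0],[0,0,0]]
    - [[0,0,0],[0,0,0]]
    - [[0,0,0],[0,0,0]]
    - [[0,0,0],[0,0,0]]
    - [[0,0,0],[0,0,0]]
    - [[0,0,0],[0,0,0]]
  fingers: 1
  squeeze: 60

```text
time: 6.3
tool_pos: [528.8, 285.6, 122.9]
tcp_rot: [-180.0, 0.0, 65.2]
ft_force: [0.4, -0.5, 0.2]
finger_gap: -0.1
grip_force: 0.0
```

Run:
```python
from h import *
c=snap("wrist"); a=c["img"]; s=snap("side"); b=cv2.resize(s["img"][120:220,230:390],(640,400))
s2=snap("scene"); d=cv2.resize(s2["img"][190:360,400:560],(640,680))
save({"img":a},"w2"); 
m=np.zeros((600,800,3),np.uint8); m[:300,:400]=cv2.resize(a,(400,300)); m[:250,400:]=cv2.resize(b,(400,250)); m[300:600,:283]=cv2.resize(d,(283,300)); save({"img":m},"m2")
```

```text
(no output)
```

View pics/m2.png

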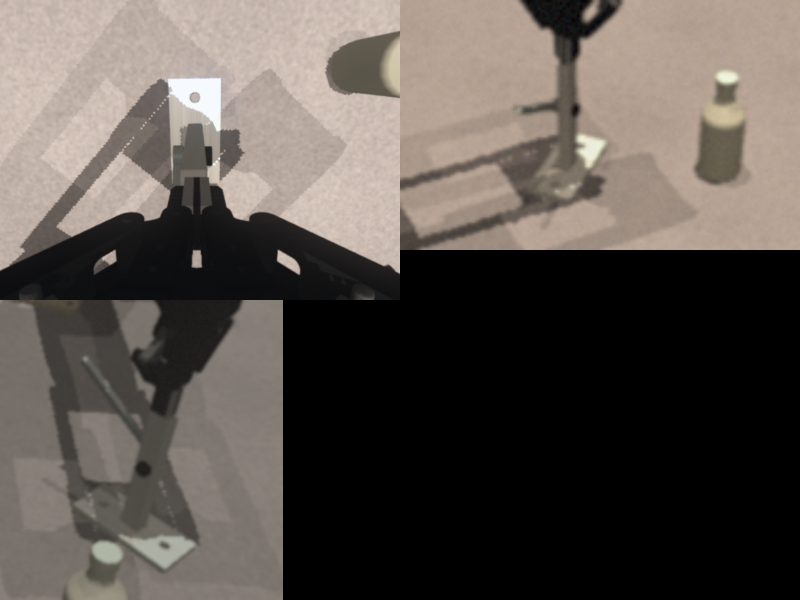

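The fingers closed to zero with no grip force, so the post isn't between the pads. I'll take a closer view.

Run:
```python
import cv2,numpy as np
a=cv2.imread("pics/w2.png")[170:420,200:430]
g=np.clip((a/255.)**.5*255,0,255).astype(np.uint8)
cv2.imwrite("pics/w2c.png",cv2.resize(g,(552,600),interpolation=cv2.INTER_CUBIC))
```

```text
(no output)
```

View pics/w2c.png

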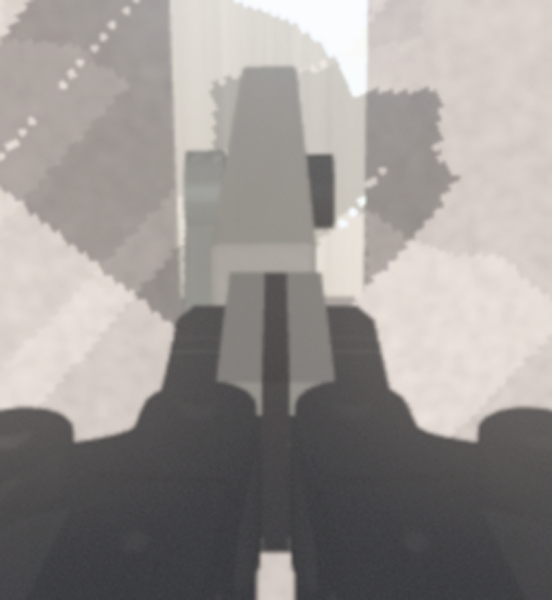

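Run:
```python
from h import *
cs={n:snap(n) for n in("wrist","scene","side")}
s=sense(); print(s["tool_pos"],s["tcp_rot"],s["finger_gap"],s["grip_force"])
yaw=-.43; R=np.array([[np.cos(yaw),-np.sin(yaw),0],[np.sin(yaw),np.cos(yaw),0],[0,0,1]]); t=np.array([528.2,286.3,0])
P={"tcp":s["tool_pos"],"grasp":s["tool_pos"]+[0,0,19],"tcp+40":s["tool_pos"]+[0,0,40]}
for k,p in {"top++":(8,12,160),"top-+":(-8,12,160),"top+-":(8,-12,160),"top--":(-8,-12,160),"base-+":(-8,12,8),"base++":(8,12,8),"pivot":(-13,0,94),"foot":(-28,60,8)}.items(): P[k]=R@np.array(p)+t
for k,p in P.items():
  print(k,(((proj(cs["wrist"],p)[0]-[200,170])*2.4).round()),*[proj(cs[n],p)[0].round() for n in("scene","side")])
a=cs["scene"]["img"][200:350,420:540]; b=cs["side"]["img"][100:220,240:340]
f=lambda i,w:cv2.resize(i,(w,600),interpolation=cv2.INTER_CUBIC)
m=np.hstack([f(a,480),f(b,320)]); save({"img":((m/255.)**.6*255).astype(np.uint8)},"m3")
```

```text
[528.86358565 285.64349456 122.8948793 ] [-1.79997379e+02 -3.34479121e-03  6.51904309e+01] 0.40097465841089536 0.0
tcp [273. 241.] [487. 271.] [297. 155.]
grasp [272. 280.] [489. 263.] [297. 150.]
tcp+40 [272. 333.] [492. 254.] [297. 144.]
top++ [320. 247.] [495. 260.] [301. 143.]
top-+ [212. 248.] [501. 256.] [296. 141.]
top+- [319. 395.] [484. 253.] [297. 147.]
top-- [215. 395.] [489. 250.] [292. 146.]
base-+ [243.  66.] [482. 318.] [296. 182.]
base++ [298.  66.] [477. 322.] [301. 184.]
pivot [207. 194.] [488. 280.] [293. 162.]
foot [ 169. -105.] [511. 328.] [296. 172.]
```

View pics/m3.png

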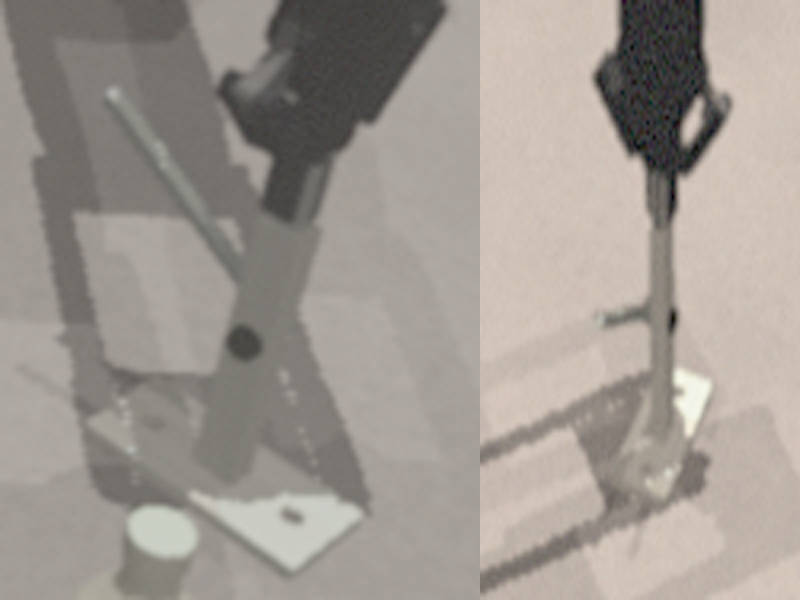

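The crops show the closed fingertips ending right at the post's top, at about z 162 by all three cameras. The reported TCP is z 123, so the real tips sit about 40 mm above it. I trust the pictures, so I'll reopen, go down in steps while watching the force, and close.

Call:
send_rows:
  steps:
    - [[0,0,0.3],[0,0,0]]
    - [[0,0,0.3],[0,0,0]]
    - [[0,0,0.3],[0,0,0]]
    - [[0,0,0.3],[0,0,0]]
    - [[0,0,0.3],[0,0,0]]
    - [[0,0,0.3],[0,0,0]]
    - [[0,0,0],[0,0,0]]
    - [[0,0,-0.3],[0,0,0]]
    - [[0,0,-0.6],[0,0,0]]
    - [[0,0,-0.9],[0,0,0]]
  fingers: 0

```text
time: 7.85
tool_pos: [528.6, 285.5, 94.9]
tcp_rot: [-180.0, 0.0, 65.2]
ft_force: [-0.0, -0.3, 0.0]
finger_gap: 85.4
grip_force: 0.0
```

Call:
send_rows:
  steps:
    - [[0,0,0],[0,0,0]]
    - [[0,0,0],[0,0,0]]
    - [[0,0,0],[0,0,0]]
    - [[0,0,0],[0,0,0]]
    - [[0,0,0],[0,0,0]]
    - [[0,0,0],[0,0,0]]
    - [[0,0,0],[0,0,0]]
    - [[0,0,0],[0,0,0]]
  fingers: 1
  squeeze: 40

```text
time: 8.85
tool_pos: [529.1, 286.0, 96.4]
tcp_rot: [180.0, -0.0, 65.2]
ft_force: [-2.4, 1.8, 5.1]
finger_gap: 15.4
grip_force: 40.6
```

Run:
```python
from h import *
s=sense(); print(s["time"],s["tool_pos"],s["tcp_rot"],s["ft_force"],s["wrist_torque"],s["finger_gap"],s["grip_force"])
a=snap("scene")["img"][200:350,420:540]; b=snap("side")["img"][100:220,240:340]; w=snap("wrist")["img"][120:420,200:430]
f=lambda i,w:cv2.resize(i,(w,400),interpolation=cv2.INTER_CUBIC)
m=np.hstack([f(a,270),f(b,250),f(w,280)]); save({"img":((m/255.)**.6*255).astype(np.uint8)},"m4")
```

```text
8.85 [529.1053117  285.99140972  96.36683084] [ 1.79981532e+02 -4.94237240e-02  6.51988756e+01] [-2.40293622  1.7906414   5.11950978] [0.44517962 0.19333865 0.03682328] 15.38841768715181 40.56077778339386
```

View pics/m4.png

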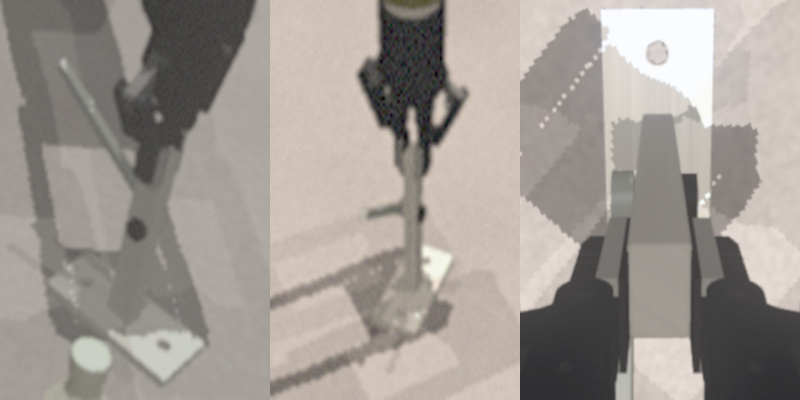

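The fingers now hold the post (gap 15.4 mm, 40 N) above the pointer pivot, and the pointer is free. I'll lift and carry the gauge beside the station, on its +x side, so the wrist camera can see the pins.

Call:
send_rows:
  steps:
    - [[0,0,0.3],[0,0,0]]
    - [[0,0,0.9],[0,0,0]]
    - [[0,0,1.7],[0,0,0]]
    - [[0.2,-0.4,2.5],[0,0,0]]
    - [[0.6,-1.0,3.1],[0,0,0.05]]
    - [[1.0,-1.8,3.3],[0,0,0.12]]
    - [[1.5,-2.7,3.3],[0,0,0.2]]
    - [[2.0,-3.6,3.3],[0,0,0.28]]
    - [[2.5,-4.5,3.3],[0,0,0.36]]
    - [[3.0,-5.3,3.3],[0,0,0.42]]
  squeeze: 60

```text
time: 10.25
tool_pos: [619.2, 125.2, 195.6]
tcp_rot: [-180.0, 0.0, 89.4]
ft_force: [-0.4, -0.2, -3.3]
finger_gap: 15.0
grip_force: 59.1
```

Call:
send_rows:
  steps:
    - [[0.5,-0.9,0],[0,0,0.04]]
    - [[1.0,-1.8,0],[0,0,0.054]]
    - [[1.5,-2.7,0],[0,0,0.054]]
    - [[2.1,-3.6,0],[0,0,0.054]]
    - [[2.6,-4.5,0],[0,0,0.054]]
    - [[3.1,-5.3,0],[0,0,0.054]]
    - [[3.5,-6.0,0],[0,0,0.054]]
    - [[3.7,-6.4,0],[0,0,0.054]]
    - [[3.7,-6.4,0],[0,0,0.054]]
    - [[3.7,-6.4,0],[0,0,0.054]]

```text
time: 11.5
tool_pos: [729.6, -64.5, 195.0]
tcp_rot: [-180.0, -0.0, 92.4]
ft_force: [-0.4, 0.1, -3.6]
finger_gap: 15.0
grip_force: 59.1
```

Run:
```python
from h import *
s=sense(); print(s["time"],s["tool_pos"],s["tcp_rot"],s["ft_force"],s["finger_gap"],s["grip_force"])
c=snap("wrist"); save(c,"w5")
for l in ["pin_a","hole_a","gauge","gauge_grip","needle","pointer_tip","tab","lid_hinge"]: print(l,[(list(map(float,a)),b) for a,b in pin(l,"wrist")[:3]])
```

```text
11.5 [729.55966732 -64.49181795 195.00343407] [-1.79980068e+02 -2.51217558e-02  9.23824226e+01] [-0.42562647  0.14432666 -3.6368778 ] 14.98999063116641 59.12579298019409
pin_a [([205.0, 142.9], 0.92), ([215.6, 239.1], 0.79), ([288.4, 266.4], 0.2)]
hole_a [([310.6, 158.3], 0.67)]
gauge [([313.2, 218.4], 0.57)]
gauge_grip [([316.1, 314.2], 0.67)]
needle [([284.3, 264.8], 0.56)]
pointer_tip []
tab []
lid_hinge []
```

View pics/w5.png

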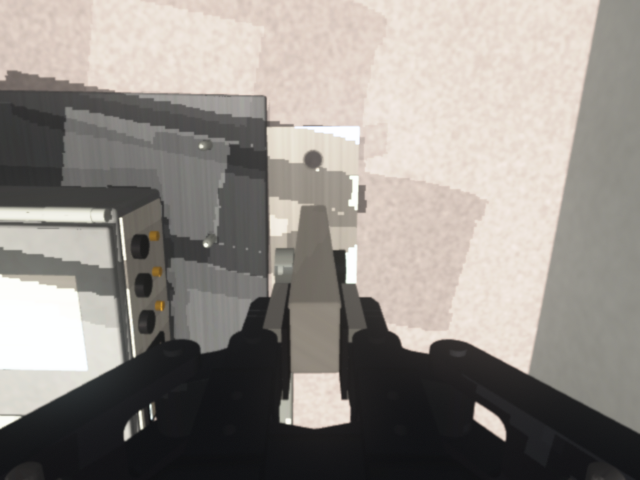

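The wrist picture shows the pins at about (204,146) and (209,242), the plate corner at (266,96), and the held gauge's hole_b at (313,159). I'll measure these numerically.

Run:
```python
from fit import *
c=snap("wrist"); g=cv2.cvtColor(c["img"],cv2.COLOR_RGB2GRAY)
for (u,v) in ((204,146),(210,241)):
    p=g[v-9:v+10,u-12:u+16].astype(int); print("origin",u-12,v-9); print("\n".join("".join("%4d"%q for q in r) for r in p[::1]))
# plate edges
R=[];
for v in range(105,150,5):
    r=cv2.GaussianBlur(g,(3,3),0)[v,255:275].astype(int); R.append((255+np.argmax(np.abs(np.diff(r)))+.5,v))
T=[]
for u in list(range(80,260,15)):
    r=cv2.GaussianBlur(g,(3,3),0)[85:108,u].astype(int); T.append((u,85+np.argmin(np.diff(r))+.5))
print(R);print(T)
for z in(0,12):
  print([onz(c,p,z).round(1)[:2].tolist() for p in R[:5]],[onz(c,p,z).round(1)[:2].tolist() for p in T[::3]])
print("hole",onz(c,(312.5,158.5),98.6+8), [onz(c,p,12).round(1) for p in((205,142.9),(215.6,239.1))])
```

```text
origin 192 137
 128 130 131 133 135 134 134 134 135 135 133 132 130 130 131 130 128 128 128 128 129 129 129 130 131 130 119  90
 116 117 117 119 119 120 119 119 121 120 119 115 117 127 131 131 130 131 135 138 138 139 139 140 140 140 128  95
 111 112 112 113 114 114 113 113 114 114 110 100  97 105 105 103 101 109 128 137 138 138 138 139 141 141 131 106
 111 111 112 113 113 112 111 111 113 115 115 110 105 102  96  94  93  99 116 128 132 133 133 134 135 136 132 124
 111 111 111 112 113 111 111 117 124 128 127 123 117 110 103 100  98  98 102 110 117 119 120 119 121 121 120 118
 110 111 110 112 111 110 117 135 149 144 135 133 126 116 108 103 100  97  96  99 108 113 114 114 115 116 115 113
 110 110 111 111 111 111 133 172 195 177 151 141 131 120 111 103  99  96  92  95 104 112 113 114 114 115 114 113
 110 111 111 111 110 112 153 212 230 225 193 155 134 122 111 102  97  94  93  94 104 112 114 113 115 116 115 113
 110 109 111 111 110 112 158 221 235 232 203 158 134 121 109 101  95  93  91  94 105 112 114 114 114 116 114 113
 110 110 111 111 111 111 140 194 223 219 180 144 129 118 107  98  93
[... 3435 characters left out ...]
p.float64(266.5), 145)]
[(80, np.float64(89.5)), (95, np.float64(87.5)), (110, np.float64(90.5)), (125, np.float64(90.5)), (140, np.float64(91.5)), (155, np.float64(91.5)), (170, np.float64(91.5)), (185, np.float64(91.5)), (200, np.float64(92.5)), (215, np.float64(92.5)), (230, np.float64(93.5)), (245, np.float64(93.5))]
[[687.0, 9.4], [687.0, 5.3], [687.1, 1.3], [687.1, -2.8], [687.2, -6.9]] [[532.3, 15.4], [569.6, 16.1], [606.9, 16.8], [644.2, 17.5]]
[[688.3, 9.0], [688.3, 5.2], [688.4, 1.2], [688.4, -2.7], [688.5, -6.6]] [[538.6, 14.9], [574.6, 15.6], [610.7, 16.3], [646.8, 17.0]]
hole [727.18865581 -23.88426991 106.6       ] [array([637.9, -23.1,  12. ]), array([ 645.2, -105.4,   12. ])]
```

Run:
```python
from fit import *
c=snap("wrist"); g=cv2.cvtColor(c["img"],cv2.COLOR_RGB2GRAY); s=sense()
b=onz(c,(200.4,144.8),34); a=onz(c,(205.1,243.4),34); print("pins",a,b,np.linalg.norm(a-b), "yaw",np.degrees(np.arctan2(*(a-b)[:2]*[1,-1])))
o=np.array([[117,50],[117,130]])
d=(b-a)[:2]; yaw=np.arctan2(-d[0],d[1]); print("yaw",np.degrees(yaw),"mid",(a+b)/2)
p=g[144:176,296:332].astype(int); print("\n".join("".join("%4d"%q for q in r) for r in p[::2]))
# foot edges left/right/top of held gauge
for v in (130,140,150): print(v,[int(x) for x in g[v,260:275]],[int(x) for x in g[v,350:366]])
for u in (280,300,330,350): print(u,[int(x) for x in g[116:134,u]])
z0=s["tool_pos"][2]-96.4
R=lambda y:np.array([[np.cos(y),-np.sin(y),0],[np.sin(y),np.cos(y),0],[0,0,1]])
# predicted by tool-fixed gauge
for p in((-28,60,8),(28,60,8),(0,40,8),(8,12,160),(-8,12,160),(-8,-12,160)):
  print(p,proj(c,R(np.radians(s["tcp_rot"][2]-90))@np.array(p)+[*s["tool_pos"][:2],z0]).round(1))
print(s["tool_pos"],s["tcp_rot"],z0)
```

```text
pins [ 641.40916578 -103.15201853   34.        ] [639.66514212 -23.37451741  34.        ] 79.7965619708428 yaw 1.2523490993098068
yaw 1.2523490993098068 mid [640.53715395 -63.26326797  34.        ]
 226 226 224 223 223 224 222 222 220 219 219 221 223 221 220 221 222 223 220 218 216 217 218 220 220 218 217 218 222 224 225 225 223 220 220 221
 226 225 223 222 222 222 222 221 220 218 218 220 222 221 220 219 221 222 220 217 216 216 217 219 219 218 216 218 221 224 225 225 223 221 220 221
 226 225 223 222 223 223 222 221 219 218 218 220 221 220 218 216 218 218 216 215 215 216 217 219 219 217 216 218 221 224 225 225 223 220 220 221
 226 224 223 221 222 223 222 220 219 217 215 211 205 188 171 163 163 164 165 170 181 194 206 215 218 217 215 217 221 223 225 225 222 219 218 220
 225 225 223 222 222 222 221 220 216 204 180 147 128 115 107 105 102 103 103 107 113 122 139 170 194 209 214 217 221 224 225 224 222 219 219 219
 225 224 223 221 222 222 220 211 186 155 127 107  98  98  98  98  98  98  99  99  99  99 102 119 146 174 203 214 220 223 224 224 222 218 219 220
 225 224 222 221 222 221 215 194
[... 1844 characters left out ...]
0, 199, 196, 196, 197, 203, 216, 218]
280 [220, 219, 218, 218, 218, 216, 202, 151, 125, 125, 160, 215, 227, 227, 227, 227, 228, 227]
300 [219, 219, 218, 216, 214, 214, 215, 215, 215, 203, 179, 213, 225, 225, 225, 224, 224, 224]
330 [217, 216, 215, 215, 216, 216, 217, 218, 205, 164, 210, 253, 254, 254, 254, 254, 254, 254]
350 [216, 216, 215, 214, 214, 214, 214, 213, 212, 217, 240, 254, 254, 254, 254, 254, 254, 254]
(-28, 60, 8) [[267.9 127.5]]
(28, 60, 8) [[360.2 127.5]]
(0, 40, 8) [[314.  160.8]]
(8, 12, 160) [[340.8 304.9]]
(-8, 12, 160) [[286.6 304.9]]
(-8, -12, 160) [[287.9 376.5]]
[729.84939941 -65.30244309 194.90767609] [-1.79999114e+02  2.93883312e-04  9.23542403e+01] 98.50767609424005
```

Call:
send_rows:
  steps:
    - [[-0.5,0.03,0],[0,0,-0.019]]
    - [[-1.2,0.03,0],[0,0,-0.019]]
    - [[-2.0,0.03,0],[0,0,-0.019]]
    - [[-2.6,0.03,-0.3],[0,0,-0.019]]
    - [[-2.95,0.03,-0.8],[0,0,-0.019]]
    - [[-2.95,0.03,-1.3],[0,0,-0.019]]
    - [[-2.95,0.03,-1.7],[0,0,-0.019]]
    - [[-2.95,0.03,-1.95],[0,0,-0.019]]
    - [[-2.95,0.03,-1.95],[0,0,-0.019]]
    - [[-2.95,0.03,-1.95],[0,0,-0.019]]

```text
time: 13.3
tool_pos: [641.9, -64.5, 136.9]
tcp_rot: [180.0, 0.0, 91.3]
ft_force: [-0.2, 0.7, -3.4]
finger_gap: 14.7
grip_force: 59.2
```

```bash
cat > chk.py <<'E'
from h import *
s=sense(); print(s["time"],s["tool_pos"],s["tcp_rot"],s["ft_force"],s["wrist_torque"],s["finger_gap"],s["grip_force"])
E
python3 - <<'E'
exec(open("chk.py").read())
c=snap("wrist"); g=cv2.cvtColor(c["img"],cv2.COLOR_RGB2GRAY); save(c,"w6")
z0=s["tool_pos"][2]-96.4
print("gauge bottom",z0)
h=pin("hole_a","wrist"); print(h)
for v in (130,145): print(v,[int(x) for x in g[v,255:280]])
R=lambda y:np.array([[np.cos(y),-np.sin(y),0],[np.sin(y),np.cos(y),0],[0,0,1]])
y=np.radians(1.25)
for p in((0,40,8),(-28,60,8),(28,60,8)): print(p,"ideal px",proj(c,R(y)@np.array(p)+[640.5,-63.2,z0]).round(1))
for p in((165,170,12),(165,120,12),(60,170,12)): print("plate",proj(c,R(y)@(np.array(p)-[117,90,0])+[640.5,-63.2,0]).round(1))
E
```

```text
13.3 [641.87286579 -64.51732596 136.9075301 ] [1.79957192e+02 7.73378434e-03 9.12660087e+01] [-0.21199584  0.68027312 -3.38669379] [ 0.04679552 -0.0249815  -0.05552324] 14.745288264955885 59.1678249835968
gauge bottom 40.50753010056647
[(array([309.9, 160.6]), 0.55)]
130 [80, 79, 78, 78, 79, 80, 79, 78, 78, 78, 86, 140, 208, 221, 221, 222, 222, 224, 224, 226, 227, 228, 229, 230, 229]
145 [76, 78, 78, 76, 76, 77, 77, 77, 77, 77, 79, 107, 167, 210, 220, 219, 219, 221, 222, 223, 224, 226, 227, 227, 228]
(0, 40, 8) ideal px [[311.7 158.4]]
(-28, 60, 8) ideal px [[265.4 125. ]]
(28, 60, 8) ideal px [[357.9 125.1]]
plate [[383.   93.8]]
plate [[380.1 168.2]]
plate [[227.5  93.8]]
```

View pics/w6.png

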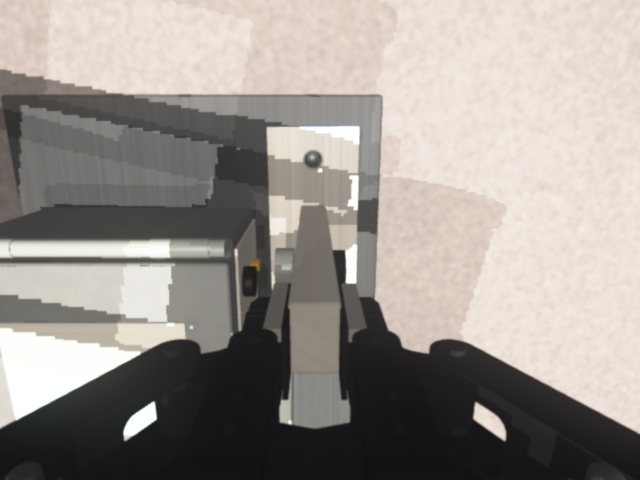

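The wrist picture shows the foot plate over the pins, with pin_b's tip visible through the hole at (313,158). I'll check the centring numerically.

Run:
```python
from h import *
c=snap("wrist"); g=cv2.cvtColor(c["img"],cv2.COLOR_RGB2GRAY)
p=g[147:172,300:327].astype(int); print("\n".join("%4d|"%(147+i)+"".join("%4d"%q for q in r) for i,r in enumerate(p)))
print([int(x) for x in g[140,372:390]],[int(x) for x in g[88:102,330]])
```

```text
147| 223 224 223 222 220 219 219 221 222 222 220 220 222 222 220 217 216 217 218 220 221 218 217 219 221 224 226
 148| 223 223 223 222 220 218 218 221 222 221 219 217 218 219 217 215 216 217 218 219 220 218 217 219 221 224 225
 149| 223 223 222 222 220 219 218 220 220 215 207 200 200 202 202 205 208 212 217 219 220 218 217 218 221 224 225
 150| 223 223 222 222 220 218 216 212 206 190 172 164 164 164 166 172 182 196 207 215 219 217 217 218 222 224 225
 151| 223 223 223 221 219 216 205 187 169 152 137 130 127 128 130 139 147 160 177 199 213 216 217 218 222 224 225
 152| 223 223 223 221 216 205 183 155 132 120 114 115 114 112 113 113 114 120 141 171 194 209 215 218 222 223 225
 153| 222 223 221 218 206 180 152 128 112 108 113 120 122 119 114 109 103  96 105 137 169 194 211 218 222 224 225
 154| 223 223 221 212 186 153 124 108 105 111 125 141 141 131 119 111 104  93  85 103 140 177 204 216 221 224 225
 155| 223 223 219 205 167 130 107 102 107 124 152 172 170 152 125 112 104  94  79  82 113 160 193 212 221 224 224
 156| 223 222 216 194 152 111 101 104 117 141 170 183 183 167 132 111 103  
[... 1210 characters left out ...]
37 129 119 111 101  93  89  87  91  98 107 118 133 144 150 152 149 150 154 157 159
 168| 151 152 150 150 148 146 142 138 134 129 123 118 116 116 118 122 129 151 188 208 212 198 164 150 154 155 158
 169| 152 151 150 149 148 147 145 144 142 139 137 136 136 137 137 137 145 192 243 251 251 244 190 151 153 156 157
 170| 151 150 149 148 148 147 147 147 146 145 143 142 143 145 144 144 154 212 250 253 253 245 188 151 153 156 157
 171| 151 150 150 148 148 147 147 147 149 148 146 146 148 148 148 147 154 203 246 250 246 213 161 149 153 156 157
[163, 164, 162, 162, 160, 160, 154, 141, 156, 201, 212, 210, 210, 211, 212, 212, 211, 210] [216, 216, 217, 216, 214, 205, 172, 132, 131, 144, 148, 148, 149, 148]
```

Pin_b sits about 0.9 mm towards -x of the hole, so I correct that and lower gently.

Call:
send_rows:
  steps:
    - [[-0.03,0.01,0],[0,0,0]]
    - [[-0.03,0.01,-0.15],[0,0,0]]
    - [[-0.03,0.01,-0.3],[0,0,0]]
    - [[-0.03,0.01,-0.45],[0,0,0]]
    - [[-0.03,0.01,-0.55],[0,0,0]]
    - [[-0.03,0.01,-0.55],[0,0,0]]

```text
time: 14.2
tool_pos: [640.1, -64.2, 119.4]
tcp_rot: [-180.0, -0.0, 91.3]
ft_force: [0.2, 0.3, -3.8]
finger_gap: 14.8
grip_force: 59.2
```

```bash
python3 chk.py
```

```text
14.2 [640.14841736 -64.15636444 119.35360491] [-1.79951439e+02 -8.36322477e-03  9.12591777e+01] [ 0.16204064  0.34520603 -3.84200081] [-0.01304204  0.00958146  0.00716696] 14.80420667644374 59.21089231967926
```

Bottom is at about 23 mm, below the pin tops and with no contact force, so it's threaded on both pins. I'll go down the last 11 mm.

Call:
send_rows:
  steps:
    - [[0,0,-0.1],[0,0,0]]
    - [[0,0,-0.2],[0,0,0]]
    - [[0,0,-0.28],[0,0,0]]
    - [[0,0,-0.34],[0,0,0]]
    - [[0,0,-0.38],[0,0,0]]
    - [[0,0,-0.38],[0,0,0]]

```text
time: 14.95
tool_pos: [640.5, -64.2, 108.5]
tcp_rot: [180.0, 0.0, 91.3]
ft_force: [0.2, 0.4, -4.5]
finger_gap: 14.7
grip_force: 59.3
```

```bash
python3 chk.py
```

```text
14.95 [640.54927283 -64.20161834 108.54649605] [1.79990556e+02 5.38204834e-04 9.12587899e+01] [ 0.19354574  0.43357083 -4.50535175] [-0.04362648 -0.01750347 -0.00114648] 14.739968697583208 59.30813133716583
```

Call:
send_rows:
  steps:
    - [[0,0,-0.03],[0,0,0]]
    - [[0,0,-0.05],[0,0,0]]
    - [[0,0,-0.05],[0,0,0]]

```text
time: 15.32
tool_pos: [641.0, -64.3, 108.5]
tcp_rot: [179.9, 0.0, 91.3]
ft_force: [-3.3, 1.0, 6.2]
finger_gap: 14.9
grip_force: 60.6
```

Call:
send_rows:
  steps:
    - [[0,0,-0.03],[0,0,0]]
    - [[0,0,-0.05],[0,0,0]]
    - [[0,0,-0.05],[0,0,0]]

```text
time: 15.7
tool_pos: [641.4, -64.3, 108.5]
tcp_rot: [179.9, 0.0, 91.3]
ft_force: [-7.5, 0.5, 12.7]
finger_gap: 14.9
grip_force: 61.9
```

Call:
send_rows:
  steps:
    - [[0,0,0.07],[0,0,0]]
    - [[0,0,0.07],[0,0,0]]
    - [[0,0,0.07],[0,0,0]]
    - [[0,0,0.07],[0,0,0]]
    - [[0,0,0.07],[0,0,0]]
    - [[0,0,0.07],[0,0,0]]
  fingers: 0.5

```text
time: 16.45
tool_pos: [640.5, -64.2, 107.5]
tcp_rot: [-180.0, -0.0, 91.3]
ft_force: [0.1, -0.1, -0.6]
finger_gap: 43.0
grip_force: 0.0
```

Call:
send_rows:
  steps:
    - [[0,0,0.3],[0,0,0]]
    - [[0,0,1],[0,0,0]]
    - [[0,0,2],[0,0,0]]
    - [[0,0,3],[0,0,0]]
    - [[0,0,4],[0,0,0]]
    - [[0,0,4],[0,0,0]]

```text
time: 17.2
tool_pos: [642.8, -64.6, 233.5]
tcp_rot: [179.5, 0.1, 91.3]
ft_force: [-0.0, 0.3, -0.1]
finger_gap: 42.6
grip_force: 0.0
```

Run:
```python
exec(open("chk.py").read())
cs={n:snap(n) for n in("wrist","scene","side")}
for n in cs:
  for l in ("gauge_grip","needle","pointer_tip","tab","lid_hinge"): print(n,l,[(list(map(float,a)),b) for a,b in pin(l,n)[:2]])
y=np.radians(1.25); R=np.array([[np.cos(y),-np.sin(y),0],[np.sin(y),np.cos(y),0],[0,0,1]])
S=lambda p:R@(np.array(p,float)-[117,90,0])+[640.3,-63.4,0]
for k,p in {"grip":(117,90,154),"pivot":(104,90,106),"tab":(0,-75,134),"hinge":(0,90,106),**{f"tip{t}":(104,90-130*np.cos(t),106+130*np.sin(t)) for t in(.45,.5,.55,.6,.65,.7,.75,.8)}}.items():
  print(k,S(p).round(1),*[proj(cs[n],S(p))[0].round(1) for n in cs])
```

```text
17.2 [642.81662929 -64.62116882 233.48109804] [1.79530179e+02 9.72657108e-02 9.12609653e+01] [-0.00609753  0.32605542 -0.13319816] [0.00498839 0.01511481 0.03275581] 42.56304985203956 0.0
wrist gauge_grip [([312.4, 228.0], 0.9)]
wrist needle [([293.4, 207.6], 0.58)]
wrist pointer_tip [([294.6, 400.6], 0.59), ([157.2, 429.3], 0.41)]
wrist tab [([156.6, 428.6], 0.67)]
wrist lid_hinge [([146.4, 208.3], 0.94), ([308.4, 147.9], 0.32)]
scene gauge_grip [([284.6, 236.4], 0.89)]
scene needle [([292.1, 254.5], 0.68)]
scene pointer_tip [([239.3, 209.2], 0.74)]
scene tab [([251.5, 195.9], 0.85)]
scene lid_hinge [([312.1, 225.6], 0.7)]
side gauge_grip [([300.1, 244.7], 0.61), ([346.7, 231.0], 0.59)]
side needle [([338.3, 241.4], 0.49)]
side pointer_tip [([346.0, 257.9], 0.44)]
side tab [([303.3, 287.0], 0.59)]
side lid_hinge [([299.2, 243.9], 0.76)]
grip [640.3 -63.4 154. ] [309.  224.9] [288. 236.] [345.3 228.5]
pivot [627.3 -63.7 106. ] [291.4 209.2] [292.1 252.4] [339.2 242.5]
tab [ 526.9 -230.9  134. ] [156.6 428.7] [249.2 196.1] [301.4 286.9]
hinge [523.3 -66.  106. ] [148.2 209.4] [315.9 225.5] [298. 244.]
tip0.45 [ 629.9 -180.7  162.5] [290.1 397. ] [239.3 213.5] [345.4 261. ]
tip0.5 [ 629.8 -177.7  168.3] [289.6 398.5] [240.3 211.4] [345.4 258.4]
tip0.55 [ 629.7 -174.5  173.9] [289.2 399.6] [241.4 209.4] [345.4 255.7]
tip0.6 [ 629.6 -171.   179.4] [288.7 400.2] [242.7 207.4] [345.3 252.9]
tip0.65 [ 629.6 -167.1  184.7] [288.1 400.3] [244.1 205.6] [345.3 250.1]
tip0.7 [ 629.5 -163.1  189.7] [287.6 399.7] [245.6 203.9] [345.2 247.3]
tip0.75 [ 629.4 -158.8  194.6] [287.1 398.6] [247.3 202.2] [345.1 244.5]
tip0.8 [ 629.3 -154.2  199.3] [286.5 396.8] [249.1 200.7] [345.  241.6]
```

Call:
send_rows:
  steps:
    - [[-0.8,-1.2,0],[0,0,0]]
    - [[-1.8,-2.6,0],[0,0,0]]
    - [[-2.8,-4.2,0],[0,0,0]]
    - [[-3.5,-5.2,0],[0,0,0]]
    - [[-3.79,-5.56,-0.5],[0,0,0]]
    - [[-3.79,-5.56,-1.5],[0,0,0]]
    - [[-3.79,-5.56,-2.3],[0,0,0]]
    - [[-3.79,-5.56,-2.3],[0,0,0]]

```text
time: 19.1
tool_pos: [525.2, -229.3, 155.3]
tcp_rot: [-179.7, -0.2, 91.3]
ft_force: [-0.3, -0.0, 0.1]
finger_gap: 42.3
grip_force: 0.0
```

Run:
```python
exec(open("chk.py").read())
cs={n:snap(n) for n in("wrist","scene","side")}
y=np.radians(1.25); R=np.array([[np.cos(y),-np.sin(y),0],[np.sin(y),np.cos(y),0],[0,0,1]])
S=lambda p:R@(np.array(p,float)-[117,90,0])+[640.3,-63.4,0]
for l,p in {"tab":(0,-75,134),"lid_hinge":(0,90,106),"pointer_tip":(104,-23,170)}.items():
  print(l,*[(pin(l,n)[:2],proj(cs[n],S(p))[0].round(1)) for n in cs])
m=np.hstack([cv2.resize(cs["wrist"]["img"][200:480,120:520],(400,280)),cv2.resize(cs["side"]["img"][200:340,240:390],(300,280))]); 
k=np.hstack([cv2.resize(cs["scene"]["img"][120:300,180:360],(300,300)),np.zeros((300,400,3),np.uint8)])
save({"img":((np.vstack([m,k])/255.)**.6*255).astype(np.uint8)},"m7")
```

```text
19.1 [ 525.18782166 -229.34401133  155.29331548] [-1.79731349e+02 -1.75187468e-01  9.12958412e+01] [-0.33511633 -0.03763654  0.13513065] [ 0.03595642  0.01706721 -0.02426072] 42.336808262305865 0.0
tab ([(array([320.7, 259.3]), 0.61)], array([317.6, 258.9])) ([(array([250.3, 197.3]), 0.96), (array([306.9, 296.4]), 0.3)], array([249.2, 196.1])) ([(array([303.1, 285.4]), 0.91), (array([340.3, 257.7]), 0.33)], array([301.4, 286.9]))
lid_hinge ([], array([ 318.4, -102.3])) ([(array([314.9, 225.5]), 0.87)], array([315.9, 225.5])) ([(array([297.1, 244. ]), 0.87)], array([298., 244.]))
pointer_tip ([(array([606.1, 157.5]), 0.82)], array([591. , 158.8])) ([(array([241.9, 208.7]), 0.82)], array([240.7, 210.8])) ([(array([346.6, 253.3]), 0.54)], array([345.4, 257.5]))
```

View pics/m7.png

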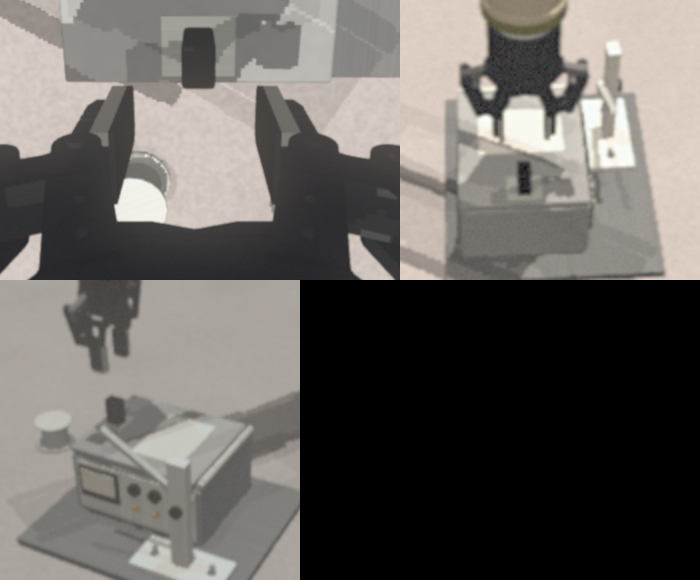

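The composite shows the seated gauge with its pointer beside the lid, and the open fingers straddling the tab's column (tab at (198,58) in the wrist crop). I go down and pinch the tab.

Call:
send_rows:
  steps:
    - [[0.03,0,-0.5],[0,0,0]]
    - [[0.03,0,-1.1],[0,0,0]]
    - [[0.03,0,-1.7],[0,0,0]]
    - [[0.03,0,-2.2],[0,0,0]]
    - [[0.03,0,-2.5],[0,0,0]]
    - [[0.03,0,-2.65],[0,0,0]]
    - [[0.03,0,-2.65],[0,0,0]]

```text
time: 20.58
tool_pos: [527.7, -231.0, 79.1]
tcp_rot: [180.0, 0.0, 91.3]
ft_force: [0.4, 0.6, -0.4]
finger_gap: 42.6
grip_force: 0.0
```

Call:
send_rows:
  steps:
    - [[0,0,0],[0,0,0]]
    - [[0,0,0],[0,0,0]]
    - [[0,0,0],[0,0,0]]
    - [[0,0,0],[0,0,0]]
    - [[0,0,0],[0,0,0]]
    - [[0,0,0],[0,0,0]]
  fingers: 1
  squeeze: 50

```text
time: 21.32
tool_pos: [526.8, -231.3, 79.8]
tcp_rot: [-179.9, 0.0, 91.2]
ft_force: [-8.0, -0.2, 5.0]
finger_gap: 15.0
grip_force: 51.3
```

```bash
python3 chk.py
```

```text
21.325 [ 526.78506345 -231.31568924   79.82584515] [-1.79913038e+02  1.87505935e-02  9.12468756e+01] [-7.98290337 -0.15123054  5.00658941] [ 0.07666     0.98099153 -0.0489193 ] 14.97364266488161 51.27840220928192
```

The tab is held (gap 15 mm, 51 N). Before lifting, I measure the pointer's angle from its mask.

Run:
```python
from h import *
y=np.radians(1.25); R=np.array([[np.cos(y),-np.sin(y),0],[np.sin(y),np.cos(y),0],[0,0,1]])
S=lambda p:R@(np.array(p,float)-[117,90,0])+[640.3,-63.4,0]
for n in("scene","side","wrist"):
  c=snap(n); t=finder.trace("needle",n); q=pin("pointer_tip",n); print(n,q[:2])
  for d in t[:1]:
    v,u=np.nonzero(d["mask"]); print(d["confidence"],len(u),[u.min(),u.max(),v.min(),v.max()])
    pts=np.stack([u,v],1).astype(float); l=cv2.fitLine(pts.astype(np.float32),cv2.DIST_L1,0,.01,.01).ravel()
    print("slope",l[1]/l[0],"mid",l[2:])
    for th in(.45,.5,.55,.6,.65,.7):
      a,b=[proj(c,S((104,90-r*np.cos(th),106+r*np.sin(th))))[0] for r in(30,130)]
      nrm=np.array([-(b-a)[1],(b-a)[0]])/np.linalg.norm(b-a); print(th,b.round(1),"slope",round((b-a)[1]/(b-a)[0],3),"meanoff",round(float(((pts-a)@nrm).mean()),2))
```

```text
scene [(array([241.2, 210.1]), 0.52)]
0.64 257 [np.int64(240), np.int64(279), np.int64(209), np.int64(244)]
slope 0.8636307 mid [259.51828 225.99309]
0.45 [239.3 213.5] slope 0.738 meanoff 1.92
0.5 [240.3 211.4] slope 0.792 meanoff 0.48
0.55 [241.4 209.4] slope 0.849 meanoff -0.96
0.6 [242.7 207.4] slope 0.91 meanoff -2.39
0.65 [244.1 205.6] slope 0.975 meanoff -3.82
0.7 [245.6 203.9] slope 1.044 meanoff -5.25
side [(array([343.4, 257. ]), 0.45), (array([343.3, 279.3]), 0.45)]
0.67 2065 [np.int64(268), np.int64(334), np.int64(242), np.int64(305)]
slope 0.18970945 mid [300.48868 287.58057]
0.45 [345.4 261. ] slope 2.997 meanoff 52.13
0.5 [345.4 258.4] slope 2.569 meanoff 53.29
0.55 [345.4 255.7] slope 2.138 meanoff 54.65
0.6 [345.3 252.9] slope 1.702 meanoff 56.16
0.65 [345.3 250.1] slope 1.258 meanoff 57.5
0.7 [345.2 247.3] slope 0.805 meanoff 57.32
wrist []
```

The pointer is at about 0.53 rad. I lift the tab along the hinge arc to 0.535 rad.

Call:
send_rows:
  steps:
    - [[0,0.06,0.27],[0,0,0]]
    - [[0,0.13,0.54],[0,0,0]]
    - [[0,0.22,0.81],[0,0,0]]
    - [[-0.01,0.32,1.07],[0,0,0]]
    - [[-0.01,0.44,1.33],[0,0,0]]
    - [[-0.01,0.56,1.58],[0,0,0]]
    - [[-0.02,0.7,1.82],[0,0,0]]
    - [[-0.02,0.85,2.06],[0,0,0]]
    - [[-0.02,0.85,2.06],[0,0,0]]
    - [[-0.02,0.85,2.06],[0,0,0]]

```text
time: 23.02
tool_pos: [526.1, -205.1, 140.5]
tcp_rot: [-179.9, -0.0, 91.3]
ft_force: [-4.7, -3.1, -7.3]
finger_gap: 15.0
grip_force: 49.7
```

Call:
send_rows:
  steps:
    - [[0,0.16,0.23],[0,0,0]]
    - [[-0.01,0.33,0.45],[0,0,0]]
    - [[-0.01,0.46,0.6],[0,0,0]]
    - [[-0.01,0.46,0.6],[0,0,0]]
    - [[-0.01,0.46,0.6],[0,0,0]]

```text
time: 23.65
tool_pos: [525.8, -191.2, 158.5]
tcp_rot: [-179.9, -0.0, 91.3]
ft_force: [-5.3, -2.7, -7.6]
finger_gap: 15.3
grip_force: 49.4
```

```bash
python3 chk.py
python3 - <<'E'
from h import *
y=np.radians(1.25); R=np.array([[np.cos(y),-np.sin(y),0],[np.sin(y),np.cos(y),0],[0,0,1]])
S=lambda p:R@(np.array(p,float)-[117,90,0])+[640.3,-63.4,0]
L=lambda x,d,h,t:S((x,90-d*np.cos(t)+h*np.sin(t),106+d*np.sin(t)+h*np.cos(t)))
for n in("scene","side"):
  c=snap(n); save(c,n+"8")
  for l in("tab","pointer_tip","needle","gauge_grip","hole_a"): print(n,l,[(list(map(float,a)),b) for a,b in pin(l,n)[:2]])
  for t in(.45,.5,.55,.6): print(t,"tab",proj(c,L(0,165,28,t)).round(1),"corner+",proj(c,L(75,187,4,t)).round(1),"corner-",proj(c,L(-75,187,4,t)).round(1),"low+",proj(c,L(75,187,-4,t)).round(1))
  for d in finder.trace("cover",n)[:1]:
    k=max(cv2.findContours(d["mask"].astype(np.uint8),0,2)[0],key=cv2.contourArea); print(d["confidence"],cv2.approxPolyDP(k,3,True).reshape(-1,2).tolist())
E
```

```text
23.65 [ 525.8069264  -191.21068169  158.45137256] [-1.79877559e+02 -3.86029626e-02  9.12674508e+01] [-5.32460177 -2.67137675 -7.62590042] [-0.72145858  0.7778965   0.05638773] 15.319537776273354 49.42964315414429
scene tab [([258.4, 167.4], 0.71), ([274.2, 285.9], 0.38)]
scene pointer_tip [([240.3, 209.4], 0.78)]
scene needle [([289.9, 291.7], 0.28)]
scene gauge_grip [([285.0, 237.2], 0.87)]
scene hole_a [([272.5, 286.2], 0.97), ([307.9, 298.5], 0.91)]
0.45 tab [[257.9 171. ]] corner+ [[225.6 188.7]] corner- [[264.8 158.9]] low+ [[224.6 191.4]]
0.5 tab [[259.7 168.6]] corner+ [[227.  185.6]] corner- [[266.2 156. ]] low+ [[225.8 188.2]]
0.55 tab [[261.7 166.4]] corner+ [[228.5 182.7]] corner- [[267.9 153.2]] low+ [[227.2 185.2]]
0.6 tab [[263.8 164.3]] corner+ [[230.3 179.8]] corner- [[269.7 150.4]] low+ [[228.8 182.2]]
0.61 [[227, 186], [277, 228], [292, 226], [299, 244], [298, 239], [307, 231], [311, 233], [323, 220], [322, 213], [327, 207], [272, 160], [270, 171], [263, 178], [255, 177], [250, 168]]
side tab [([301.2, 251.6], 0.96)]
side pointer_tip [([345.9, 254.0], 0.57)]
side needle [([336.9, 239.0], 0.41)]
side gauge_grip [([345.7, 232.0], 0.76)]
side hole_a [([339.6, 257.8], 0.74)]
0.45 tab [[300.7 256.8]] corner+ [[335.4 269.2]] corner- [[267.1 272. ]] low+ [[335.4 272.6]]
0.5 tab [[300.5 253.1]] corner+ [[335.4 265.2]] corner- [[266.9 267.9]] low+ [[335.4 268.6]]
0.55 tab [[300.4 249.3]] corner+ [[335.3 261.1]] corner- [[266.7 263.8]] low+ [[335.4 264.6]]
0.6 tab [[300.3 245.5]] corner+ [[335.2 256.9]] corner- [[266.5 259.6]] low+ [[335.3 260.5]]
0.8 [[334, 264], [325, 242], [313, 244], [307, 257], [303, 245], [298, 244], [296, 258], [290, 254], [289, 246], [269, 247], [270, 269]]
```

The scene picture puts the lid edge slope at 0.84 and the pointer at 0.86, so the lid is at about 0.53 rad, lined up with the pointer within tolerance. The gauge is still seated. I let it settle and hand in.

Call:
send_rows:
  steps:
    - [[0,0,0],[0,0,0]]
    - [[0,0,0],[0,0,0]]
    - [[0,0,0],[0,0,0]]
    - [[0,0,0],[0,0,0]]

```text
time: 24.85
tool_pos: [525.9, -191.2, 158.5]
tcp_rot: [-179.9, -0.0, 91.3]
ft_force: [-5.0, -3.3, -8.4]
finger_gap: 14.9
grip_force: 49.4
```

```bash
python3 chk.py; python3 -c "
from bench import order
print(order.hand_in())"
```

```text
24.85 [ 525.85599396 -191.21217851  158.45448581] [-1.79883241e+02 -4.53111128e-02  9.12618879e+01] [-5.02847722 -3.34348342 -8.44589051] [-0.69342968  0.75091524  0.04573521] 14.905893373438394 49.42688226699829
the job is handed in; nothing more can be done
None
```

I handed the job in with the gauge seated on both pins and the gripper holding the lid at about 0.53 rad, in line with the pointer by my camera estimates; no verdict was returned.

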